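Close the copper link on the trainer panel and clamp it

TASK

On the sloping trainer panel, unscrew the large aluminium clamp knob until its foot stands high enough, swing the copper link by its handle fully home under that foot, then screw the knob down tight so that it clamps the link. Leave everything else on the bench where it is.

Things in the scene. Friction and masses are not known exactly. Their poses are not given: they have to be found in the camera images.
- panel: the trainer panel's stand, origin on the bench under its centre. The black panel on it is 240 mm up the slope, 320 mm across, sloped 28 degrees, its surface facing up and towards the robot. What else is fixed on the panel (sockets, small posts, breadboard, switches) is at most 22 mm high above it, but for the link's pivot screw head, 28 mm
- clamp_seat (a point): fixed point on the panel: centre of the top of the brass seat (32 mm diameter, 12 mm high above the panel) under the clamp knob, on the screw axis. z = screw axis, square to the panel, away from it; x = up the slope; y = across the panel
- link_pivot (a point): fixed point on the panel: centre of the top of the other brass seat, on the link's hinge axis, 132 mm from clamp_seat along +y of clamp_seat; same axes as clamp_seat
- knob_grip (a point): centre of the clamp knob's grip: knurled round aluminium, 36 mm diameter, 22 mm high along the screw axis, the largest knob on the panel. Below it a bare 12 mm stem, 20 mm long, then a round steel foot, 26 mm diameter, 4 mm thick, whose underside lies 35 mm below this point. z = screw axis away from the panel; x and y turn with the knob
- clamp_knob (a joint): height of the underside of the knob's foot above the brass seat, m, 0 (down on the bare seat) to 0.016. Starts at 0.0008 to 0.004: too low for the 6 mm thick link, whose edge would strike the foot. With the link home the foot meets the link at 0.006 and, tightened, beds in a little: about 35 N for each further mm. Tied to the turning by the thread
- knob_turn (a joint): turning of the knob, rad; grows counter-clockwise seen from above the panel (unscrewing). Quick right-hand thread, 24 mm per turn: foot, stem and grip rise 3.82 mm per rad, and the grasp has to follow. Friction of about 0.08 N m holds it where it is left; it turns harder once the foot bears on the link
- link (a joint): swing of the copper link about link_pivot, rad: 0 = home against its stop, along -y of link_pivot, its fork round the stud under the knob's foot; grows as it swings down the slope (towards the robot), up to 1.25. Starts at 0.6 to 1.1. Friction holds it where it is left; it takes about 4 N at the handle
- link_handle (a point): centre of the link's upright round grey handle, 16 mm diameter, 40 mm high, square to the panel, on the link 62 mm from the hinge axis. The link is a flat copper bar 26 mm wide, 6 mm thick, its underside level with the tops of the brass seats, its top 20 mm below this point. z = along the handle, away from the panel; -y = along the link, pivot to fork
- link_fork (a point): middle of the fork at the free end of the link, half-way up its 6 mm thickness, 132 mm from the hinge axis; the fork is 36 mm long, with a slot 16 mm wide open on its up-slope side
- meter: bystander: hand-held multimeter lying flat, 150 x 80 x 41 mm, origin under its centre
- driver: bystander: screwdriver lying on the bench, 160 mm long
- jar: bystander: small jar, 52 mm diameter, 60 mm high, standing in front of the panel, origin under its centre
- tape: bystander: roll of black tape lying flat in front of the panel, 70 mm diameter, 18 mm high, origin under its centre
- mug: bystander: white mug, 80 mm diameter, 90 mm high, origin under its centre
- bin: bystander: open parts bin 100 x 140 x 40 mm, origin under its centre
- heatsink: bystander: finned aluminium heatsink 60 x 50 x 28 mm, origin under its centre

How it is judged (in metres and radians):
On the way, in this order (a step that is already met when the one before it is completed fails the run):
1. the knob is unscrewed until its foot clears the thickness of the link (value of joint clamp_knob above 0.0065 m and value of joint link above 0.4 rad), for 0.1 s.
2. the link is swung home under the raised foot (value of joint link below 0.06 rad and value of joint clamp_knob above 0.0055 m), for 0.2 s.
At the end, for the whole second after the job is handed in: the link is home (within 0.06 rad of its stop) under the knob's foot, and the foot is down on the link (no higher than 7.5 mm above the seat) and presses on it with more than 4 N (value of joint link below 0.06 rad and value of joint clamp_knob below 0.0075 m and contact force between clamp_knob and link above 4 N); the robot touches nothing.
It fails at once if a loose bystander is moved by more than 30 mm (distance of any of meter, driver, jar, tape, mug, bin, heatsink from where it was at the start of the episode above 0.03 m).
It also fails if it takes over 72 s, if anything falls off the work surface, if the arm or the gripper's body presses on something with over 40 N, if the wrist force passes 120 N, or if a joint passes its speed limit or range.

ROBOT

A 6-joint arm with a two-finger parallel gripper is mounted at the origin on the work surface. World frame = base frame: x ahead of the robot, y to its left, z up, the work surface at z = 0. Lengths are in mm, angles in rad, forces in N, time in s.
With the tool pointing down it reaches from about 350 to 975 mm from the base axis. Payload 7.1 kg.
Tool frame: the origin (TCP) lies between the finger pads; the fingertips stand 19 mm ahead of it and the grasp point (between the pads) is the TCP; z points along the fingers, y is the line along which they close (so a half turn about z gives the same grasp; the last joint's range is limited). The gripper opens to 88 mm and grips with 3 to 60 N. Pads are 20 mm wide; open, the fingers measure 115 mm over their backs; the gripper's body (75 mm by 178 mm) begins 61 mm behind the grasp point.
Start: joints at [-1.261, 0.423, 1.63, -0, 1.089, -0.019], TCP at [201.834, -591.496, 241.675] pointing down, gripper open.
Joint ranges: [-3, 3], [-0.9, 2.11], [0.09, 2.58], [-1.31, 4.45], [0.11, 2.69], [-2.54, 2.54]. Speed limits (rad/s): [2.39, 2.39, 3.01, 3.14, 3.14, 3.14].

INTERFACE

Orientations are given as a rotation vector (axis times angle).
In Python, from workcell import ctrl gives the robot as it stands.
- The arm moves only by the tool arm_command, never from a script. Its argument "series" is a list of rows, each an object with "linear": the shift along the tool's x, y, z in m, a list of three; "turn": the turn about the tool's z in rad. A call has 1 to 10 rows; each row shifts and turns the commanded pose from where the row before left it, along the tool's axes as they then stand; what a row does not reach is not made up. A row lasts 1/10 s, in which the tool goes at most 50 mm and 8.59 degrees, less where a joint would pass 70% of its speed; a pose out of reach is approached as far as the arm can. A call with a gripper value outside its range is refused whole. "jaw" is the opening, from -1 (shut) to 1 (fully open), set as the call begins (left out, the last holds). The fingers move at their own pace and stop on an object; the grip force is fixed at half the most. Time passes only in rows, so rows that do not move let the fingers close. It gives the time, the measured TCP pose, the force, the opening and the grip force at its end, in the units of the state.
- ctrl.get_obs(): the state, without advancing time (a new reading comes with each control period).
- ctrl.get_image(name): name is "scene" or "top" or "wrist"; returns a dict with "frame" (420x560x3 uint8, blue, green, red), "fx", "fy", "cx", "cy" (pixels), "k1" (the pictures are not rectified: a ray, as slopes to the right and down, at radius r is drawn at 1 + k1 r^2 times it, then the intrinsics apply), "rvec" (rotation vector, rad) and "tvec" (3), from world to camera coordinates, as OpenCV has them. Camera axes: x right, y down, z forward; pixel columns grow to the right and rows downward; lengths in mm; the calibration is good to about 2 mm. A picture is of the moment at which its call begins. There is no depth.
- ctrl.close_job(): hands the job in; it is judged then, once.
The state is a dict: "t": time; "qpos": joint angles; "qvel": joint speeds; "joint_torque": joint torques, N m; "ee_pos": TCP position; "orientation": TCP orientation; "ft_force": force on the tool from outside, world axes, zero at the start; "moment": the same for the moment, N m; "width": finger opening in mm; "grasp_force": force on a finger pad.
Only numpy, scipy, OpenCV 4.12 (cv2) and the standard library are available. Lean on these libraries where they do the work, as an engineer would, in place of code of your own. Each camera call takes 0.05 s, during which the arm holds its last target. There are 200 camera calls.

## Working session

There is one attempt and no reset: what is moved stays moved. The work goes in short steps, Python scripts to look and compute and a tool call to move; the robot and the scene stay as the last step left them, time stands still between calls to the robot, and variables do not carry over. Pictures are saved under pics/ and viewed, at most 10 in all, crops included, and the job is handed in when it is done.

Besides the shell and the picture viewer there is one more tool, called after "Request:" as name(argument=value, ...) on one line, values as JSON. arm_command: Moves the arm, as the interface text tells. Its arguments: {"type":"object","properties":{"series":{"type":"array"},"jaw":{"type":"number"}},"required":["series"]}

```bash
mkdir -p pics; ls
python3 - <<'E'
from workcell import ctrl
import cv2
print(ctrl.get_obs())
for n in ["scene","top"]:
    d=ctrl.get_image(n); cv2.imwrite(f"pics/{n}0.png",d["frame"]); d.pop("frame"); print(n,d)
E
```

```text
pics
{'t': 0.0, 'qpos': array([-1.26101591e+00,  4.23854539e-01,  1.63067962e+00, -7.35783573e-06,
        1.08861055e+00, -1.89802895e-02]), 'qvel': array([-0.00105765,  0.00079433,  0.00035533,  0.00078597,  0.0018205 ,
        0.00047807]), 'joint_torque': array([-8.89050407e-04, -5.44627583e+01, -2.73666412e+01,  6.42711483e-02,
        2.28253176e-02, -1.28135807e-04]), 'ee_pos': array([ 201.66707193, -591.01199677,  240.89720758]), 'orientation': array([-3.09772887e+00, -5.13847729e-01,  3.63181152e-04]), 'ft_force': array([ 0.35957685, -0.53289406, -0.26591448]), 'moment': array([ 0.0053325 , -0.04107299, -0.03953584]), 'grasp_force': 0.0, 'width': 87.79636939650909}
scene {'fx': 432.8723937146333, 'fy': 432.8723937146333, 'cx': 277.42305876943516, 'cy': 213.84818786235175, 'k1': -0.12188471434430878, 'rvec': array([ 2.00821517,  1.16753913, -0.52952552]), 'tvec': array([-245.94549511, -171.7269709 , 1588.25203468])}
top {'fx': 451.6236871713629, 'fy': 451.6236871713629, 'cx': 272.02611711999936, 'cy': 220.10074105155894, 'k1': -0.07533258328767788, 'rvec': array([ 2.12277522, -2.1040714 ,  0.20610198]), 'tvec': array([   2.01778308,  487.7177382 , 1178.24086471])}
```

Run:
```python
import cv2
a=cv2.imread("pics/top0.png"); b=cv2.imread("pics/scene0.png")
cv2.imwrite("pics/top0b.png",cv2.resize(a,(800,600),interpolation=cv2.INTER_CUBIC))
cv2.imwrite("pics/scene0b.png",cv2.resize(b,(800,600),interpolation=cv2.INTER_CUBIC))
```

```text
(no output)
```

View pics/top0b.png

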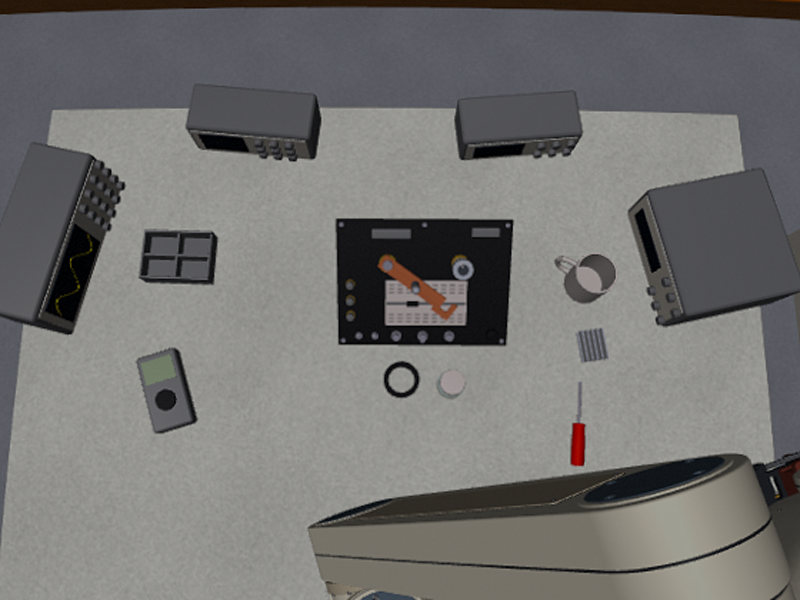

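View pics/scene0b.png

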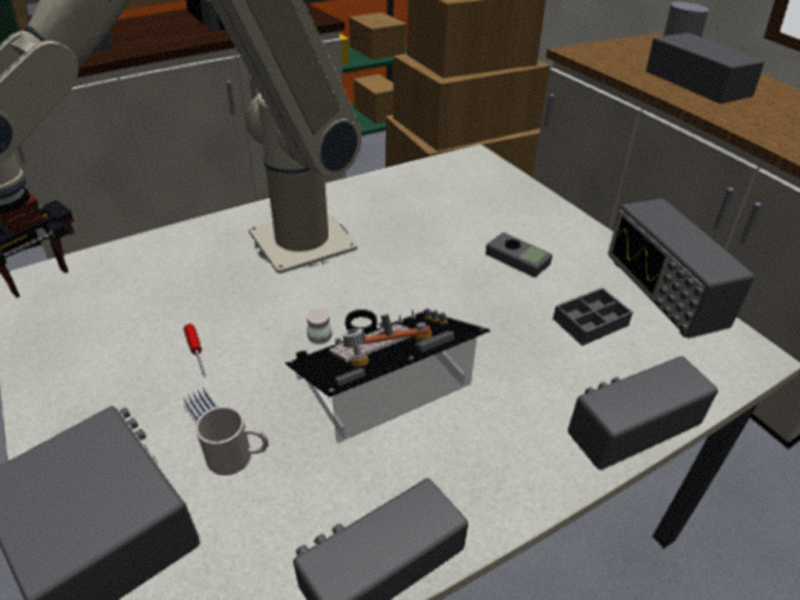

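The top view shows the panel at about (340–510, 220–345), with the knob at (462,268), the pivot at (388,263), the handle at (415,287) and the fork at (447,311). The scene view shows the panel from behind, with the knob near (355,338) and the handle near (386,320). I'll zoom in on both for better pixel positions.

Run:
```python
import cv2, numpy as np
a=cv2.imread("pics/top0.png")[140:260,225:375]; b=cv2.imread("pics/scene0.png")[195:290,190:355]
A=cv2.resize(a,None,fx=4,fy=4,interpolation=cv2.INTER_CUBIC)[:, :]; 
B=cv2.resize(b,None,fx=4.8,fy=4.8,interpolation=cv2.INTER_CUBIC)
cv2.imwrite("pics/a.png",A); cv2.imwrite("pics/b.png",B)
```

```text
(no output)
```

View pics/a.png

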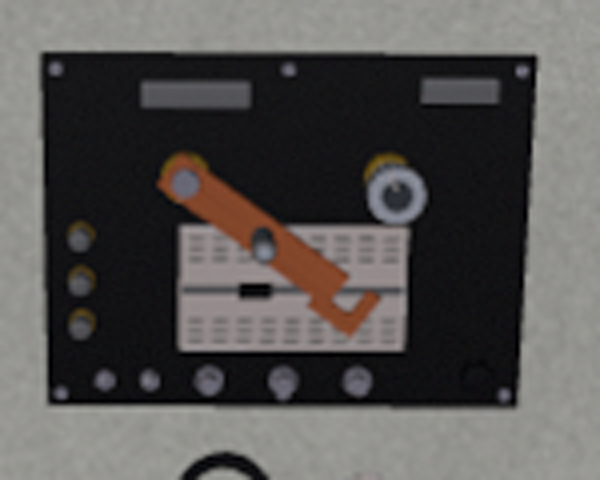

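View pics/b.png

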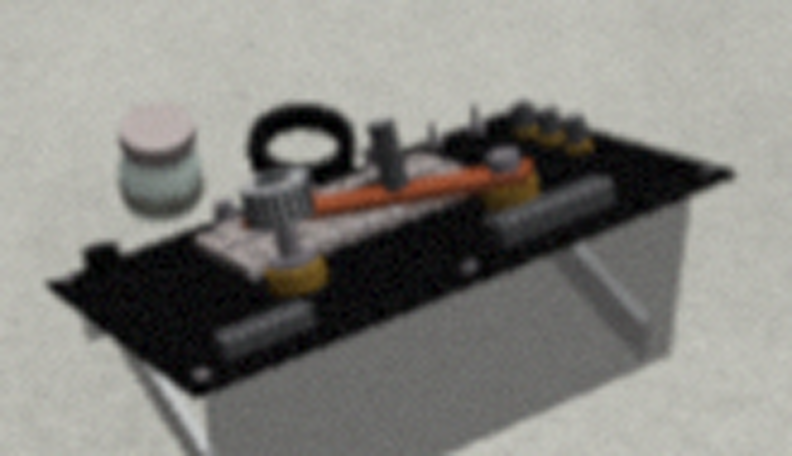

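In crop A, the knob top is at (397,194), the pivot screw at (185,184), the handle top at about (265,248), and the panel corners at (42,53), (536,57), (516,405) and (49,403). In crop B, the knob top is at (274,181), the handle top at (382,126), the pivot at (502,153), and the visible corners at (735,175), (200,395) and (48,285).

```bash
cat > h.py <<'E'
import numpy as np, cv2, json
from scipy.spatial.transform import Rotation as R
from scipy.optimize import least_squares
S=np.deg2rad(28)
def proj(d,P): return cv2.projectPoints(np.float64(P).reshape(-1,3),d["rvec"],d["tvec"],np.array([[d["fx"],0,d["cx"]],[0,d["fy"],d["cy"]],[0,0,1.]]),np.array([d["k1"],0,0,0]))[0][:,0]
def panelR(yaw): return (R.from_euler("z",yaw)*R.from_euler("y",-S)).as_matrix()  # x up slope, y across, z normal
E
python3 - <<'E'
from h import *
from workcell import ctrl
T=ctrl.get_image("top"); C=ctrl.get_image("scene")
A=lambda p:(np.array(p)+.5)/4-.5+[225,140]
B=lambda p:(np.array(p)+.5)/4.8-.5+[190,195]
ot=A([(42,53),(536,57),(516,405),(49,403),(397,194),(185,184),(265,248)])
oc=B([(735,175),(200,395),(48,285),(274,181),(502,153),(382,126)])
def pts(p):
    x,y,z,yaw,u,v,a,h=p; M=panelR(yaw)
    q=u+0,v+132
    L=[(120,160,0),(120,-160,0),(-120,-160,0),(-120,160,0),(u,v,58+h),(u,v+132,28),(u-62*np.sin(a),v+132-62*np.cos(a),58)]
    return np.array(L)@M.T+[x,y,z]
def f(p):
    P=pts(p)
    return np.r_[(proj(T,P)-ot).ravel(),(proj(C,P[[0,1,2,4,5,6]])-oc).ravel(),(p[7]-2.4)/2]
s=least_squares(f,[700,0,100,0,40,-70,.8,2.4],x_scale=[10,10,10,.1,10,10,.1,1])
print(s.x.round(3)); print(s.fun.round(1))
M=panelR(s.x[3]); print("seat",M@[s.x[4],s.x[5],12]+s.x[:3],"pivot",M@[s.x[4],s.x[5]+132,12]+s.x[:3])
np.save("fit.npy",s.x)
E
```

```text
[ 5.39032e+02 -5.65770e+01  9.16420e+01  6.00000e-03  3.98490e+01
 -6.59450e+01  6.04000e-01  2.57000e+00]
[-0.6 -0.2 -0.1 -0.8  0.2  0.2 -0.4  0.4 -0.2  0.3 -0.  -0.1  0.1  0.1
  0.3 -0.6 -1.1 -0.1 -0.2  0.1 -0.   0.2  0.3  0.9 -0.1  0.1  0.1]
seat [ 568.95196502 -122.35622263  120.94527645] pivot [568.21249282   9.64170607 120.94527645]
```

Request:
arm_command(series=[{"linear":[0.024,-0.0165,-0.001],"turn":0},{"linear":[0.024,-0.0165,-0.001],"turn":0},{"linear":[0.024,-0.0165,-0.001],"turn":0},{"linear":[0.024,-0.0165,-0.001],"turn":0},{"linear":[0.024,-0.0165,-0.001],"turn":0},{"linear":[0.024,-0.0165,-0.001],"turn":0},{"linear":[0.024,-0.0165,-0.001],"turn":0},{"linear":[0.024,-0.0165,-0.001],"turn":0},{"linear":[0.024,-0.0165,-0.001],"turn":0},{"linear":[0.024,-0.0165,-0.001],"turn":0}], jaw=0.3)

```text
t: 1.2
ee_pos: [376.2, -356.8, 251.7]
orientation: [-3.099, -0.514, 0.0]
ft_force: [0.1, -0.8, 1.3]
width: 56.9
grasp_force: 0.0
```

Request:
arm_command(series=[{"linear":[0.024,-0.0165,-0.001],"turn":0},{"linear":[0.024,-0.0165,-0.001],"turn":0},{"linear":[0.024,-0.0165,-0.001],"turn":0},{"linear":[0.024,-0.0165,-0.001],"turn":0},{"linear":[0.024,-0.0165,-0.001],"turn":0},{"linear":[0.024,-0.0165,-0.001],"turn":0},{"linear":[0.024,-0.0165,-0.001],"turn":0},{"linear":[0.024,-0.0165,-0.001],"turn":0},{"linear":[0.024,-0.0165,-0.001],"turn":0},{"linear":[0.0,0.0,0.0],"turn":0.03}])

```text
t: 2.2
ee_pos: [533.9, -145.2, 260.8]
orientation: [-3.106, -0.471, -0.002]
ft_force: [-0.6, 0.4, -0.7]
width: 56.9
grasp_force: 0.0
```

Request:
arm_command(series=[{"linear":[0,0,0],"turn":0.1},{"linear":[0,0,0],"turn":0.1},{"linear":[0,0,0],"turn":0.1},{"linear":[0,0,0],"turn":0.1},{"linear":[0,0,0],"turn":0.1},{"linear":[0,0,0],"turn":0.1},{"linear":[0,0,0],"turn":0.1},{"linear":[0,0,0],"turn":0.1},{"linear":[0,0,0],"turn":0}])

```text
t: 3.1
ee_pos: [532.0, -147.5, 260.6]
orientation: [-3.043, 0.78, 0.0]
ft_force: [0.3, -0.1, -0.4]
width: 57.2
grasp_force: 0.0
```

Run:
```python
from h import *
from workcell import ctrl
W=ctrl.get_image("wrist"); im=W["frame"]
x,y,z,yaw,u,v,a,h=np.load("fit.npy"); M=panelR(yaw)
t=np.linspace(0,2*np.pi,60)
def draw(c,r,col):
    P=(np.c_[c[0]+r*np.cos(t),c[1]+r*np.sin(t),0*t+c[2]])@M.T+[x,y,z]
    cv2.polylines(im,[proj(W,P).round().astype(int)],True,col,1)
    print(proj(W,M@np.array(c)+[x,y,z]).round(1))
draw((u,v,58+h),18,(0,255,0)); draw((u-62*np.sin(a),v+132-62*np.cos(a),58),8,(0,255,0)); draw((u,v+132,12),16,(255,0,0)); draw((u,v,12),16,(255,0,0))
cv2.imwrite("pics/w1.png",cv2.resize(im,(800,600)))
```

```text
[[232.5 218.7]]
[[164.5 293. ]]
[[ 83.7 255. ]]
[[223.4 176.9]]
```

View pics/w1.png

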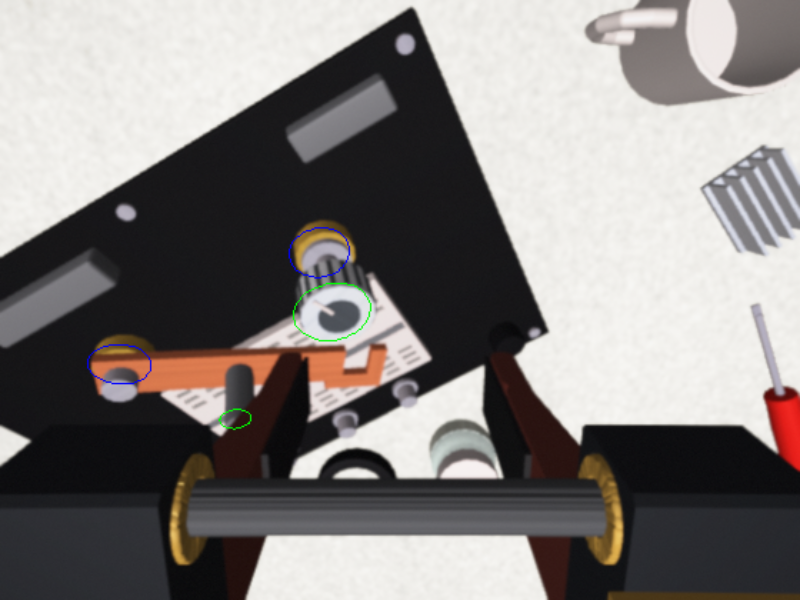

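The wrist view puts the knob top at about (338,311) against a predicted (332,312), so it is roughly 3 mm further along tool +y. The handle at (238,385) agrees. I'll correct by 2 mm and descend.

Request:
arm_command(series=[{"linear":[0.0017,-0.01,0],"turn":0},{"linear":[0.0017,-0.01,0],"turn":0},{"linear":[0.0016,-0.0095,0],"turn":0},{"linear":[0,0,0.015],"turn":0},{"linear":[0,0,0.015],"turn":0},{"linear":[0,0,0.015],"turn":0},{"linear":[0,0,0.015],"turn":0},{"linear":[0,0,0.015],"turn":0},{"linear":[0,0,0.015],"turn":0},{"linear":[0,0,0.01],"turn":0}])

```text
t: 4.15
ee_pos: [550.8, -123.3, 159.6]
orientation: [-3.044, 0.777, 0.002]
ft_force: [-0.4, 0.7, 0.1]
width: 57.2
grasp_force: 0.0
```

Request:
arm_command(series=[{"linear":[0,0,0.0065],"turn":0},{"linear":[0,0,0],"turn":0}])

```text
t: 4.35
ee_pos: [550.5, -123.7, 153.4]
orientation: [-3.044, 0.778, 0.002]
ft_force: [0.8, -0.2, 0.6]
width: 56.9
grasp_force: 0.0
```

Request:
arm_command(series=[{"linear":[0,0,0],"turn":0},{"linear":[0,0,0],"turn":0},{"linear":[0,0,0],"turn":0},{"linear":[0,0,0],"turn":0},{"linear":[0,0,0],"turn":0}], jaw=-1)

```text
t: 4.85
ee_pos: [551.0, -124.4, 154.8]
orientation: [3.043, -0.779, 0.001]
ft_force: [-3.0, -2.2, 4.5]
width: 37.7
grasp_force: 30.0
```

Request:
arm_command(series=[{"linear":[-0.00014,7e-05,-0.0003],"turn":-0.1},{"linear":[-0.00014,6e-05,-0.0003],"turn":-0.1},{"linear":[-0.00015,4e-05,-0.0003],"turn":-0.1},{"linear":[-0.00016,3e-05,-0.0003],"turn":-0.1},{"linear":[-0.00016,1e-05,-0.0003],"turn":-0.1}])

```text
t: 5.35
ee_pos: [551.2, -124.1, 155.5]
orientation: [3.142, 0.003, 0.005]
ft_force: [5.4, 0.7, -8.2]
width: 35.4
grasp_force: 30.0
```

Request:
arm_command(series=[{"linear":[-0.00016,-1e-05,-0.0003],"turn":-0.1},{"linear":[-0.00016,-3e-05,-0.0003],"turn":-0.1},{"linear":[-0.00015,-5e-05,-0.0003],"turn":-0.1},{"linear":[-0.00014,-6e-05,-0.0003],"turn":-0.1},{"linear":[-0.00014,-7e-05,-0.0003],"turn":-0.1},{"linear":[0,0,0],"turn":0}])

```text
t: 5.95
ee_pos: [549.6, -123.5, 157.5]
orientation: [-3.044, -0.776, -0.002]
ft_force: [0.3, 3.3, 2.7]
width: 37.2
grasp_force: 30.0
```

Request:
arm_command(series=[{"linear":[0,0,0],"turn":0},{"linear":[0,0,0],"turn":0},{"linear":[0,0,0],"turn":0}], jaw=0.3)

```text
t: 6.25
ee_pos: [549.1, -124.1, 157.1]
orientation: [-3.045, -0.774, 0.0]
ft_force: [-0.3, 0.2, 0.1]
width: 56.1
grasp_force: 0.0
```

Request:
arm_command(series=[{"linear":[0,0,0],"turn":0.1},{"linear":[0,0,0],"turn":0.1},{"linear":[0,0,0],"turn":0.1},{"linear":[0,0,0],"turn":0.1},{"linear":[0,0,0],"turn":0.1},{"linear":[0,0,0],"turn":0.1},{"linear":[0,0,0],"turn":0.1},{"linear":[0,0,0],"turn":0.1},{"linear":[0,0,0],"turn":0.1},{"linear":[0,0,0],"turn":0.1}])

```text
t: 7.25
ee_pos: [549.1, -124.2, 157.1]
orientation: [3.041, -0.787, -0.0]
ft_force: [-0.0, -0.3, 0.4]
width: 57.0
grasp_force: 0.0
```

Request:
arm_command(series=[{"linear":[0,0,0],"turn":0},{"linear":[0,0,0],"turn":0},{"linear":[0,0,0],"turn":0},{"linear":[0,0,0],"turn":0},{"linear":[0,0,0],"turn":0}], jaw=-1)

```text
t: 7.75
ee_pos: [549.1, -124.1, 157.2]
orientation: [3.044, -0.778, -0.0]
ft_force: [-1.8, -0.6, -0.5]
width: 37.7
grasp_force: 30.0
```

Request:
arm_command(series=[{"linear":[-0.00014,7e-05,-0.0003],"turn":-0.1},{"linear":[-0.00014,6e-05,-0.0003],"turn":-0.1},{"linear":[-0.00015,4e-05,-0.0003],"turn":-0.1},{"linear":[-0.00016,3e-05,-0.0003],"turn":-0.1},{"linear":[-0.00016,1e-05,-0.0003],"turn":-0.1},{"linear":[-0.00016,-1e-05,-0.0003],"turn":-0.1},{"linear":[-0.00016,-3e-05,-0.0003],"turn":-0.1},{"linear":[-0.00015,-5e-05,-0.0003],"turn":-0.1},{"linear":[-0.00014,-6e-05,-0.0003],"turn":-0.1},{"linear":[-0.00014,-7e-05,-0.0003],"turn":-0.1}])

```text
t: 8.75
ee_pos: [547.8, -123.9, 160.2]
orientation: [3.043, 0.78, 0.001]
ft_force: [-2.4, 0.5, 1.2]
width: 37.3
grasp_force: 30.0
```

Request:
arm_command(series=[{"linear":[0,0,0],"turn":0},{"linear":[0,0,0],"turn":0},{"linear":[0,0,0],"turn":0}], jaw=0.3)

```text
t: 9.05
ee_pos: [547.7, -123.9, 160.2]
orientation: [3.045, 0.773, 0.0]
ft_force: [-0.4, -0.0, 0.5]
width: 55.7
grasp_force: 0.0
```

Request:
arm_command(series=[{"linear":[0,0,-0.02],"turn":0},{"linear":[0,0,-0.02],"turn":0},{"linear":[0,0,-0.02],"turn":0},{"linear":[0,0,-0.02],"turn":0},{"linear":[0,0,-0.02],"turn":0},{"linear":[-0.006,0,0],"turn":0.1},{"linear":[-0.006,0,0],"turn":0.1},{"linear":[-0.006,0,0],"turn":0.1},{"linear":[0,0,0],"turn":0.1},{"linear":[0,0,0],"turn":0.1}])

```text
t: 10.05
ee_pos: [530.9, -131.0, 260.3]
orientation: [3.141, -0.011, 0.0]
ft_force: [0.2, 0.1, -1.3]
width: 57.1
grasp_force: 0.0
```

```bash
cat > view.py <<'E'
from h import *
from workcell import ctrl
import sys
W=ctrl.get_image("wrist"); im=W["frame"]
C=ctrl.get_image("scene")["frame"][210:280,215:320]
x,y,z,yaw,u,v,a,h=np.load("fit.npy"); M=panelR(yaw)
if len(sys.argv)>2: h=float(sys.argv[2])
if len(sys.argv)>3: a=float(sys.argv[3])
t=np.linspace(0,2*np.pi,60)
def draw(c,r,col):
    P=(np.c_[c[0]+r*np.cos(t),c[1]+r*np.sin(t),0*t+c[2]])@M.T+[x,y,z]
    cv2.polylines(im,[proj(W,P).round().astype(int)],True,col,1)
draw((u,v,58+h),18,(0,255,0)); draw((u,v,12+h),13,(0,255,0)); draw((u-62*np.sin(a),v+132-62*np.cos(a),58),8,(0,255,0)); draw((u,v+132,28),8,(255,0,0)); draw((u,v,12),16,(255,0,0))
im=im[:, 40:520]
o=np.vstack([cv2.resize(im,(400,350)) ,cv2.resize(C,(400,250))])
big=np.hstack([cv2.resize(im[60:,60:420],(500,500)),cv2.resize(C,(300,200)).repeat(1,0) if False else np.zeros((500,300,3),np.uint8)])
big[:200,500:]=cv2.resize(C,(300,200),interpolation=cv2.INTER_CUBIC)
cv2.imwrite(sys.argv[1],big)
o=ctrl.get_obs(); print(o["ee_pos"].round(1),o["orientation"].round(3))
print("handle@46",(M@[u-62*np.sin(a),v+132-62*np.cos(a),46]+[x,y,z]).round(1),"home",(M@[u,v+70,46]+[x,y,z]).round(1))
E
python3 view.py pics/w2.png 9.3
```

```text
[ 531.  -131.   260.3] [ 3.141 -0.005  0.   ]
handle@46 [521.5 -41.7 134.4] home [552.6 -52.4 151. ]
```

View pics/w2.png

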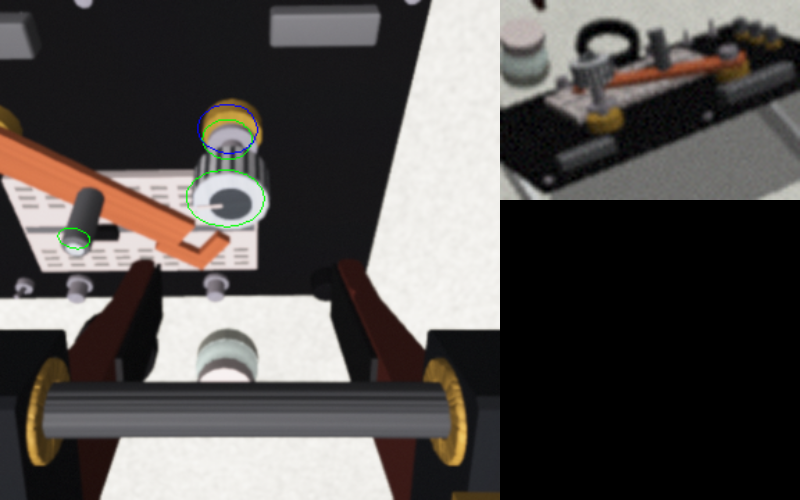

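The wrist view shows the knob clearly raised, with its top at (231,200), and the handle top at (75,240), within about 2 px of the prediction. The pointer mark suggests the knob turned less than I commanded, so I'll add one more stroke for margin.

Request:
arm_command(series=[{"linear":[0.0085,-0.0035,0],"turn":0},{"linear":[0.0085,-0.0035,0],"turn":0},{"linear":[0,0,0.02],"turn":0.1},{"linear":[0,0,0.02],"turn":0.1},{"linear":[0,0,0.02],"turn":0.1},{"linear":[0,0,0.02],"turn":0.1},{"linear":[0,0,0.02],"turn":0.1},{"linear":[0,0,0],"turn":0}])

```text
t: 10.95
ee_pos: [547.1, -123.1, 157.7]
orientation: [-3.044, 0.778, 0.007]
ft_force: [0.3, 0.5, -0.2]
width: 57.2
grasp_force: 0.0
```

Request:
arm_command(series=[{"linear":[0,0,0],"turn":0},{"linear":[0,0,0],"turn":0},{"linear":[0,0,0],"turn":0},{"linear":[0,0,0],"turn":0},{"linear":[0,0,0],"turn":0}], jaw=-1)

```text
t: 11.45
ee_pos: [548.6, -124.4, 161.2]
orientation: [3.043, -0.778, 0.003]
ft_force: [-1.6, -4.3, 5.5]
width: 37.7
grasp_force: 30.0
```

Request:
arm_command(series=[{"linear":[-0.00014,7e-05,-0.0003],"turn":-0.1},{"linear":[-0.00014,6e-05,-0.0003],"turn":-0.1},{"linear":[-0.00015,4e-05,-0.0003],"turn":-0.1},{"linear":[-0.00016,3e-05,-0.0003],"turn":-0.1},{"linear":[-0.00016,1e-05,-0.0003],"turn":-0.1},{"linear":[-0.00016,-1e-05,-0.0003],"turn":-0.1},{"linear":[-0.00016,-3e-05,-0.0003],"turn":-0.1},{"linear":[-0.00015,-5e-05,-0.0003],"turn":-0.1},{"linear":[0,0,0],"turn":0}])

```text
t: 12.35
ee_pos: [547.7, -123.8, 163.1]
orientation: [3.106, 0.468, 0.003]
ft_force: [1.8, 1.2, 1.2]
width: 36.0
grasp_force: 30.0
```

Request:
arm_command(series=[{"linear":[0,0,0],"turn":0},{"linear":[0,0,0],"turn":0},{"linear":[0,0,0],"turn":0}], jaw=0.3)

```text
t: 12.65
ee_pos: [546.4, -123.7, 162.4]
orientation: [-3.106, -0.466, 0.001]
ft_force: [0.7, 0.7, -0.7]
width: 56.0
grasp_force: 0.0
```

Request:
arm_command(series=[{"linear":[0,0,-0.02],"turn":0},{"linear":[0,0,-0.02],"turn":0},{"linear":[0,0,-0.02],"turn":0},{"linear":[0,0,-0.02],"turn":0},{"linear":[0,0,-0.02],"turn":0},{"linear":[-0.006,0,0],"turn":0.1},{"linear":[-0.006,0,0],"turn":0.1},{"linear":[-0.006,0,0],"turn":0.1},{"linear":[0,0,0],"turn":0}])

```text
t: 13.55
ee_pos: [528.4, -127.4, 262.5]
orientation: [-3.141, 0.005, 0.001]
ft_force: [-0.5, 0.9, -0.8]
width: 57.7
grasp_force: 0.0
```

```bash
python3 view.py pics/w3.png 11
```

```text
[ 529.2 -127.4  262.5] [-3.142e+00 -1.000e-03  0.000e+00]
handle@46 [521.5 -41.7 134.4] home [552.6 -52.4 151. ]
```

View pics/w3.png

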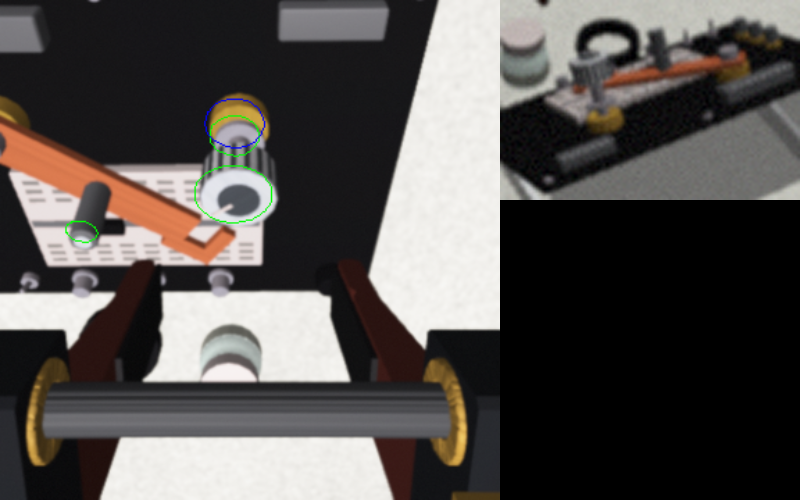

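The knob is higher now, with its top at (236,193) and the mark turned further round. The handle top is at (83,234), as predicted. Next I'll go to the handle.

Request:
arm_command(series=[{"linear":[-0.002,-0.021,0],"turn":0},{"linear":[-0.002,-0.021,0],"turn":0},{"linear":[-0.002,-0.021,0],"turn":0},{"linear":[-0.002,-0.0215,0],"turn":0},{"linear":[0,0,0.02],"turn":0},{"linear":[0,0,0.02],"turn":0},{"linear":[0,0,0.02],"turn":0},{"linear":[0,0,0.02],"turn":0},{"linear":[0,0,0.02],"turn":0},{"linear":[0,0,0],"turn":0}], jaw=-0.2)

```text
t: 14.65
ee_pos: [519.8, -42.6, 160.2]
orientation: [-3.141, -0.001, 0.008]
ft_force: [0.4, -0.9, 0.7]
width: 35.2
grasp_force: 0.0
```

Request:
arm_command(series=[{"linear":[0,0,0.01],"turn":0},{"linear":[0,0,0.01],"turn":0},{"linear":[0,0,0.008],"turn":0},{"linear":[0,0,0],"turn":0}])

```text
t: 15.05
ee_pos: [520.8, -42.8, 133.7]
orientation: [-3.141, 0.002, 0.002]
ft_force: [0.9, -0.4, -0.2]
width: 35.2
grasp_force: 0.0
```

Request:
arm_command(series=[{"linear":[0,0,0],"turn":0},{"linear":[0,0,0],"turn":0},{"linear":[0,0,0],"turn":0},{"linear":[0,0,0],"turn":0},{"linear":[0,0,0],"turn":0}], jaw=-1)

```text
t: 15.55
ee_pos: [522.1, -42.3, 135.2]
orientation: [-3.141, 0.002, -0.003]
ft_force: [1.8, 5.3, 2.6]
width: 15.4
grasp_force: 30.0
```

Request:
arm_command(series=[{"linear":[0.0028,0.002,-0.0015],"turn":0},{"linear":[0.0029,0.0018,-0.0015],"turn":0},{"linear":[0.003,0.0016,-0.0016],"turn":0},{"linear":[0.003,0.0014,-0.0016],"turn":0},{"linear":[0.0031,0.0012,-0.0017],"turn":0}])

```text
t: 16.05
ee_pos: [533.3, -49.6, 141.3]
orientation: [-3.14, 0.001, 0.01]
ft_force: [-4.7, 7.9, -4.8]
width: 15.2
grasp_force: 30.0
```

Request:
arm_command(series=[{"linear":[0.0032,0.001,-0.0017],"turn":0},{"linear":[0.0032,0.0008,-0.0017],"turn":0},{"linear":[0.0033,0.0006,-0.0017],"turn":0},{"linear":[0.0033,0.0003,-0.0017],"turn":0},{"linear":[0.0033,0.0001,-0.0018],"turn":0},{"linear":[0,0,0],"turn":0}])

```text
t: 16.65
ee_pos: [550.0, -53.4, 150.1]
orientation: [-3.141, 0.001, 0.009]
ft_force: [-4.6, 2.2, -1.3]
width: 15.8
grasp_force: 30.0
```

Request:
arm_command(series=[{"linear":[0.001,0,-0.0005],"turn":0},{"linear":[0.001,0,-0.0005],"turn":0},{"linear":[0.001,0,-0.0005],"turn":0},{"linear":[0,0,0],"turn":0}])

```text
t: 17.05
ee_pos: [552.1, -53.6, 151.2]
orientation: [-3.142, 0.0, 0.012]
ft_force: [-6.3, 0.7, -3.2]
width: 15.2
grasp_force: 30.0
```

Request:
arm_command(series=[{"linear":[0.001,0,-0.0005],"turn":0},{"linear":[0.001,0,-0.0005],"turn":0},{"linear":[0.001,0,-0.0005],"turn":0},{"linear":[0,0,0],"turn":0}])

```text
t: 17.45
ee_pos: [555.4, -53.7, 152.9]
orientation: [3.142, -0.001, -0.011]
ft_force: [-6.0, 0.1, -2.2]
width: 15.1
grasp_force: 30.0
```

Request:
arm_command(series=[{"linear":[0.001,0,-0.0005],"turn":0},{"linear":[0.001,0,-0.0005],"turn":0},{"linear":[0.001,0,-0.0005],"turn":0},{"linear":[0,0,0],"turn":0}])

```text
t: 17.85
ee_pos: [556.3, -53.7, 153.4]
orientation: [-3.141, 0.001, 0.018]
ft_force: [-10.9, -0.3, -4.5]
width: 15.3
grasp_force: 30.0
```

```bash
sed -i 's/im\[60:,60:420\]/im[0:360,60:420]/' view.py; python3 view.py pics/w4.png 10 0.0
```

```text
[556.3 -53.7 153.3] [-3.141e+00  1.000e-03  1.800e-02]
handle@46 [552.6 -52.4 151. ] home [552.6 -52.4 151. ]
```

View pics/w4.png

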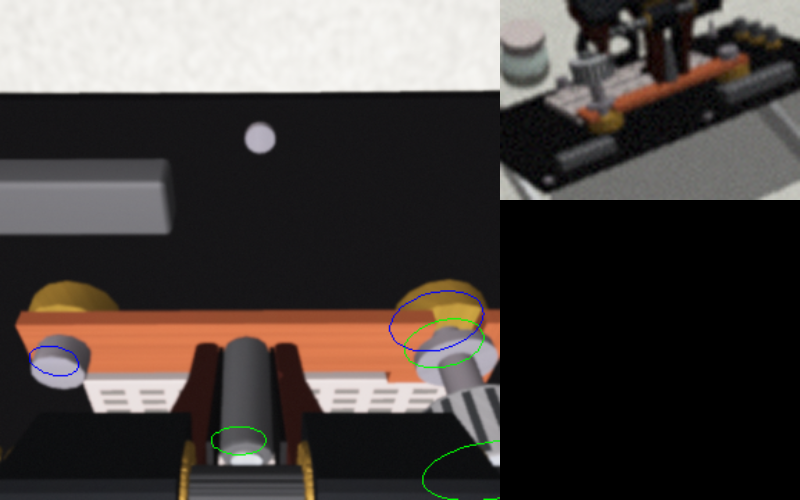

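The link is home: its edge is parallel to the panel's top edge, the fork sits under the raised foot at about (460,345), and the force has risen against the stop. I'll release it and go to the knob.

Request:
arm_command(series=[{"linear":[0,0,0],"turn":0},{"linear":[0,0,0],"turn":0},{"linear":[0,0,0],"turn":0},{"linear":[0,0,-0.021],"turn":0},{"linear":[0,0,-0.021],"turn":0},{"linear":[0,0,-0.021],"turn":0},{"linear":[0,0,-0.021],"turn":0},{"linear":[0,0,-0.021],"turn":0},{"linear":[0,0,0],"turn":0}], jaw=-0.2)

```text
t: 18.85
ee_pos: [563.5, -54.0, 263.9]
orientation: [3.141, -0.002, 0.01]
ft_force: [0.7, -0.1, 0.1]
width: 35.0
grasp_force: 0.0
```

Request:
arm_command(series=[{"linear":[-0.003,0.0175,0],"turn":0},{"linear":[-0.003,0.0175,0],"turn":0},{"linear":[-0.003,0.0175,0],"turn":0},{"linear":[-0.003,0.0175,0],"turn":0},{"linear":[0,0,0],"turn":-0.1},{"linear":[0,0,0],"turn":-0.1},{"linear":[0,0,0],"turn":-0.1},{"linear":[0,0,0],"turn":-0.1},{"linear":[0,0,0],"turn":-0.1},{"linear":[0,0,0],"turn":0}], jaw=0.3)

```text
t: 19.85
ee_pos: [549.1, -123.6, 259.7]
orientation: [-3.044, -0.777, 0.001]
ft_force: [-0.6, -0.6, 0.5]
width: 57.5
grasp_force: 0.0
```

Request:
arm_command(series=[{"linear":[-0.0025,-0.001,0],"turn":0},{"linear":[0,0,0.02],"turn":0},{"linear":[0,0,0.02],"turn":0},{"linear":[0,0,0.02],"turn":0},{"linear":[0,0,0.02],"turn":0},{"linear":[0,0,0.018],"turn":0},{"linear":[0,0,0],"turn":0}])

```text
t: 20.55
ee_pos: [544.8, -123.6, 160.2]
orientation: [-3.043, -0.772, 0.007]
ft_force: [0.4, 0.3, -0.4]
width: 56.7
grasp_force: 0.0
```

Request:
arm_command(series=[{"linear":[0,0,0],"turn":0},{"linear":[0,0,0],"turn":0},{"linear":[0,0,0],"turn":0},{"linear":[0,0,0],"turn":0},{"linear":[0,0,0],"turn":0}], jaw=-1)

```text
t: 21.05
ee_pos: [546.8, -123.5, 163.5]
orientation: [-3.044, -0.775, -0.001]
ft_force: [-2.2, 5.0, 5.2]
width: 37.7
grasp_force: 30.0
```

Request:
arm_command(series=[{"linear":[0.00014,7e-05,0.0003],"turn":0.1},{"linear":[0.00014,6e-05,0.0003],"turn":0.1},{"linear":[0.00015,4e-05,0.0003],"turn":0.1},{"linear":[0.00016,3e-05,0.0003],"turn":0.1},{"linear":[0.00016,1e-05,0.0003],"turn":0.1},{"linear":[0.00016,-1e-05,0.0003],"turn":0.1},{"linear":[0.00016,-3e-05,0.0003],"turn":0.1},{"linear":[0.00015,-5e-05,0.0003],"turn":0.1},{"linear":[0.00014,-6e-05,0.0003],"turn":0.1},{"linear":[0.00014,-7e-05,0.0003],"turn":0.1}])

```text
t: 22.05
ee_pos: [549.0, -124.1, 160.4]
orientation: [3.042, -0.784, 0.003]
ft_force: [-4.2, -1.9, 5.7]
width: 37.3
grasp_force: 30.0
```

```bash
python3 -c "
from workcell import ctrl
o=ctrl.get_obs();print(o['ft_force'],o['moment'],o['ee_pos'])"
```

```text
[-4.16382608 -1.90380564  5.7309964 ] [0.80820019 0.20905494 0.68558854] [ 548.95950901 -124.0980706   160.40781029]
```

Request:
arm_command(series=[{"linear":[0,0,0],"turn":0},{"linear":[0,0,0],"turn":0},{"linear":[0,0,0],"turn":0}], jaw=0.3)

```text
t: 22.35
ee_pos: [548.3, -124.0, 159.7]
orientation: [-3.044, 0.776, -0.0]
ft_force: [0.0, -0.4, 0.3]
width: 55.9
grasp_force: 0.0
```

Request:
arm_command(series=[{"linear":[0,0,0],"turn":-0.1},{"linear":[0,0,0],"turn":-0.1},{"linear":[0,0,0],"turn":-0.1},{"linear":[0,0,0],"turn":-0.1},{"linear":[0,0,0],"turn":-0.1},{"linear":[0,0,0],"turn":-0.1},{"linear":[0,0,0],"turn":-0.1},{"linear":[0,0,0],"turn":-0.1},{"linear":[0,0,0],"turn":-0.1},{"linear":[0,0,0],"turn":-0.1}])

```text
t: 23.35
ee_pos: [548.2, -123.9, 159.6]
orientation: [-3.042, -0.784, -0.0]
ft_force: [-0.5, 0.3, 0.2]
width: 57.2
grasp_force: 0.0
```

Request:
arm_command(series=[{"linear":[0,0,0],"turn":0},{"linear":[0,0,0],"turn":0},{"linear":[0,0,0],"turn":0},{"linear":[0,0,0],"turn":0},{"linear":[0,0,0],"turn":0}], jaw=-1)

```text
t: 23.85
ee_pos: [547.9, -123.5, 159.6]
orientation: [-3.044, -0.774, 0.001]
ft_force: [-2.5, 5.2, 3.1]
width: 37.5
grasp_force: 30.0
```

```bash
cat > m.py <<'E'
from workcell import ctrl
o=ctrl.get_obs();print(o['ft_force'].round(1),o['moment'].round(3),o['ee_pos'].round(1),o['orientation'].round(3),o['width'].round(1))
E
python3 m.py
```

```text
Traceback (most recent call last):
  File "m.py", line 2, in <module>
    o=ctrl.get_obs();print(o['ft_force'].round(1),o['moment'].round(3),o['ee_pos'].round(1),o['orientation'].round(3),o['width'].round(1))
                                                                                                                      ^^^^^^^^^^^^^^^^
AttributeError: 'float' object has no attribute 'round'
```

Request:
arm_command(series=[{"linear":[0.00014,7e-05,0.0003],"turn":0.1},{"linear":[0.00014,6e-05,0.0003],"turn":0.1},{"linear":[0.00015,4e-05,0.0003],"turn":0.1},{"linear":[0.00016,3e-05,0.0003],"turn":0.1}])

```text
t: 24.25
ee_pos: [548.9, -123.6, 158.6]
orientation: [-3.138, -0.15, -0.0]
ft_force: [-0.3, 4.9, 2.9]
width: 35.7
grasp_force: 30.0
```

```bash
python3 m.py
```

```text
Traceback (most recent call last):
  File "m.py", line 2, in <module>
    o=ctrl.get_obs();print(o['ft_force'].round(1),o['moment'].round(3),o['ee_pos'].round(1),o['orientation'].round(3),o['width'].round(1))
                                                                                                                      ^^^^^^^^^^^^^^^^
AttributeError: 'float' object has no attribute 'round'
```

```bash
cat > m.py <<'E'
from workcell import ctrl
import numpy as np
o=ctrl.get_obs();n=np.array([-.469,0,.883]);f=o['ft_force'];m=o['moment']
print(f.round(1),m.round(3),'n:',round(float(f@n),2),round(float(m@n),3),o['ee_pos'].round(1),o['orientation'].round(3),o['qpos'].round(2))
E
python3 m.py
```

```text
[-0.3  4.9  2.9] [ 0.812 -0.185  0.422] n: 2.69 -0.008 [ 548.9 -123.6  158.6] [-3.138 -0.15  -0.   ] [-0.24  0.44  1.83  0.    0.87  1.23]
```

Request:
arm_command(series=[{"linear":[0.00016,0,0.0003],"turn":0.1},{"linear":[0.00016,0,0.0003],"turn":0.1}])

```text
t: 24.45
ee_pos: [550.4, -123.7, 158.1]
orientation: [-3.137, 0.164, -0.004]
ft_force: [4.5, 3.9, -0.8]
width: 35.6
grasp_force: 30.0
```

```bash
python3 m.py
```

```text
[ 4.5  3.9 -0.8] [ 1.395 -0.584  0.917] n: -2.8 0.155 [ 550.4 -123.7  158.1] [-3.137  0.164 -0.004] [-0.24  0.45  1.83  0.    0.87  1.43]
```

Request:
arm_command(series=[{"linear":[0.00016,0,0.0003],"turn":0.1},{"linear":[0.00016,0,0.0003],"turn":0.1}])

```text
t: 24.65
ee_pos: [550.9, -124.4, 157.8]
orientation: [3.105, -0.475, 0.005]
ft_force: [1.9, -0.3, 3.6]
width: 36.5
grasp_force: 30.0
```

```bash
python3 m.py
```

```text
[ 1.9 -0.3  3.6] [ 0.973 -0.341  0.916] n: 2.28 0.353 [ 550.9 -124.4  157.8] [ 3.105 -0.475  0.005] [-0.24  0.45  1.83 -0.    0.87  1.63]
```

Request:
arm_command(series=[{"linear":[0.00016,0,0.0003],"turn":0.1},{"linear":[0,0,0],"turn":0.05}])

```text
t: 24.85
ee_pos: [551.4, -125.1, 157.6]
orientation: [3.06, -0.705, 0.007]
ft_force: [2.8, -3.5, 1.2]
width: 37.3
grasp_force: 30.0
```

```bash
python3 m.py
```

```text
[ 2.8 -3.5  1.2] [ 0.12  -0.599  0.967] n: -0.23 0.798 [ 551.4 -125.1  157.6] [ 3.06  -0.705  0.007] [-0.24  0.45  1.82 -0.    0.87  1.78]
```

Request:
arm_command(series=[{"linear":[0,0,0],"turn":0},{"linear":[0,0,0],"turn":0},{"linear":[0,0,0],"turn":0}], jaw=0.3)

```text
t: 25.15
ee_pos: [549.5, -124.0, 156.7]
orientation: [-3.062, 0.702, 0.0]
ft_force: [-0.8, 0.2, 0.1]
width: 56.1
grasp_force: 0.0
```

Request:
arm_command(series=[{"linear":[0,0,-0.02],"turn":0},{"linear":[0,0,-0.02],"turn":0},{"linear":[0,0,-0.02],"turn":0},{"linear":[0,0,-0.02],"turn":0},{"linear":[0,0,-0.02],"turn":0},{"linear":[0,0,0],"turn":-0.1},{"linear":[0,0,0],"turn":-0.1},{"linear":[-0.006,0,0],"turn":-0.1},{"linear":[-0.006,0,0],"turn":-0.1},{"linear":[-0.006,0,0],"turn":-0.1}])

```text
t: 26.15
ee_pos: [531.5, -121.1, 256.7]
orientation: [-3.14, -0.084, 0.001]
ft_force: [0.4, 0.3, 0.3]
width: 57.2
grasp_force: 0.0
```

```bash
python3 view.py pics/w5.png 6 0.0
```

```text
[ 531.1 -121.1  256.7] [-3.14e+00 -7.80e-02  1.00e-03]
handle@46 [552.6 -52.4 151. ] home [552.6 -52.4 151. ]
```

View pics/w5.png

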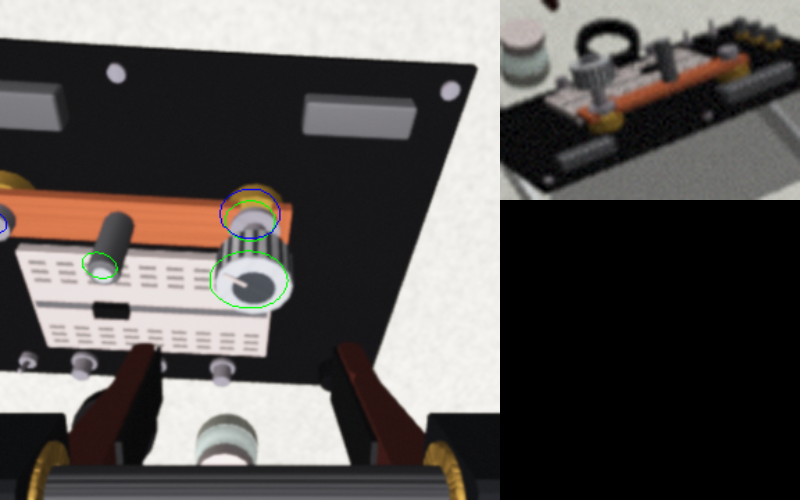

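The link is still home along y≈215–240, and the foot is down on it at about (252,220). I'll confirm tightness with one more stroke near yaw 0, watching the moment about the screw axis.

Request:
arm_command(series=[{"linear":[0.009,0.002,0],"turn":0},{"linear":[0.009,0.002,0],"turn":0},{"linear":[0,0,0.02],"turn":-0.1},{"linear":[0,0,0.02],"turn":-0.1},{"linear":[0,0,0.02],"turn":-0.1},{"linear":[0,0,0.02],"turn":0},{"linear":[0,0,0.019],"turn":0},{"linear":[0,0,0],"turn":0}])

```text
t: 27.05
ee_pos: [549.4, -124.2, 155.3]
orientation: [-3.092, -0.543, 0.006]
ft_force: [-0.5, -0.1, -0.7]
width: 57.1
grasp_force: 0.0
```

Request:
arm_command(series=[{"linear":[0,0,0],"turn":0},{"linear":[0,0,0],"turn":0},{"linear":[0,0,0],"turn":0},{"linear":[0,0,0],"turn":0},{"linear":[0,0,0],"turn":0}], jaw=-1)

```text
t: 27.55
ee_pos: [550.3, -123.1, 158.9]
orientation: [-3.093, -0.543, -0.002]
ft_force: [-0.9, 7.4, 1.9]
width: 36.7
grasp_force: 30.0
```

```bash
python3 m.py
```

```text
[-0.9  7.4  1.9] [ 1.032  0.053 -0.266] n: 2.15 -0.719 [ 550.3 -123.1  158.9] [-3.093e+00 -5.430e-01 -2.000e-03] [-0.24  0.44  1.82  0.    0.87  0.98]
```

Request:
arm_command(series=[{"linear":[0,0,0],"turn":0.1},{"linear":[0,0,0],"turn":0}])

```text
t: 27.75
ee_pos: [549.6, -123.4, 158.9]
orientation: [-3.117, -0.387, 0.001]
ft_force: [-4.5, 5.2, 2.8]
width: 36.4
grasp_force: 30.0
```

```bash
python3 m.py
```

```text
[-4.5  5.2  2.8] [0.759 0.601 0.219] n: 4.6 -0.163 [ 549.6 -123.4  158.9] [-3.117e+00 -3.870e-01  1.000e-03] [-0.24  0.44  1.83  0.    0.87  1.08]
```

Request:
arm_command(series=[{"linear":[0,0,0],"turn":0.1},{"linear":[0,0,0],"turn":0}])

```text
t: 27.95
ee_pos: [549.1, -123.7, 158.9]
orientation: [-3.132, -0.231, 0.003]
ft_force: [-5.5, 4.4, 5.5]
width: 36.2
grasp_force: 30.0
```

```bash
python3 m.py
```

```text
[-5.5  4.4  5.5] [0.413 0.901 0.23 ] n: 7.47 0.01 [ 549.1 -123.7  158.9] [-3.132e+00 -2.310e-01  3.000e-03] [-0.24  0.44  1.83  0.    0.87  1.18]
```

Request:
arm_command(series=[{"linear":[0,0,0],"turn":0.1},{"linear":[0,0,0],"turn":0}])

```text
t: 28.15
ee_pos: [548.0, -123.8, 158.8]
orientation: [-3.14, -0.074, 0.006]
ft_force: [-9.1, 2.2, 8.5]
width: 35.8
grasp_force: 30.0
```

```bash
sed -i 's/^print/L=.14;m=m-np.array([L*f[1],-L*f[0],0])\nprint/' m.py; python3 m.py
```

```text
[-9.1  2.2  8.5] [-0.006  0.3    0.279] n: 11.76 0.249 [ 548.  -123.8  158.8] [-3.14  -0.074  0.006] [-0.24  0.44  1.83 -0.    0.88  1.28]
```

Request:
arm_command(series=[{"linear":[0,0,0],"turn":0.1},{"linear":[0,0,0],"turn":0}])

```text
t: 28.35
ee_pos: [549.2, -123.8, 158.9]
orientation: [-3.14, 0.083, 0.002]
ft_force: [-5.7, 3.3, 4.2]
width: 35.2
grasp_force: 30.0
```

```bash
python3 m.py
```

```text
[-5.7  3.3  4.2] [0.32  0.096 0.377] n: 6.4 0.183 [ 549.2 -123.8  158.9] [-3.14e+00  8.30e-02  2.00e-03] [-0.24  0.44  1.83  0.    0.87  1.38]
```

Request:
arm_command(series=[{"linear":[0.00015,0,0.0003],"turn":0.1},{"linear":[0.00015,0,0.0003],"turn":0.1},{"linear":[0,0,0],"turn":0}])

```text
t: 28.65
ee_pos: [552.1, -124.6, 158.7]
orientation: [3.116, -0.394, 0.007]
ft_force: [3.1, -1.3, 2.2]
width: 36.6
grasp_force: 30.0
```

```bash
python3 m.py
```

```text
[ 3.1 -1.3  2.2] [ 0.613 -0.178  0.367] n: 0.49 0.037 [ 552.1 -124.6  158.7] [ 3.116 -0.394  0.007] [-0.24  0.45  1.82  0.    0.87  1.58]
```

Request:
arm_command(series=[{"linear":[0.00015,0,0.0003],"turn":0.1},{"linear":[0,0,0.0],"turn":0.1},{"linear":[0,0,0],"turn":0}])

```text
t: 28.95
ee_pos: [552.1, -125.5, 158.6]
orientation: [3.062, -0.7, 0.006]
ft_force: [2.0, -4.0, 5.5]
width: 37.4
grasp_force: 30.0
```

```bash
python3 m.py
```

```text
[ 2.  -4.   5.5] [ 0.259 -0.08   0.444] n: 3.91 0.271 [ 552.1 -125.5  158.6] [ 3.062 -0.7    0.006] [-0.24  0.45  1.82 -0.    0.87  1.78]
```

Inconclusive. I'll release, return to the w5 viewpoint and compare the knob mark directly.

Request:
arm_command(series=[{"linear":[0,0,0],"turn":0},{"linear":[0,0,0],"turn":0},{"linear":[0,0,0],"turn":0}], jaw=0.3)

```text
t: 29.25
ee_pos: [550.1, -124.3, 156.9]
orientation: [-3.062, 0.701, 0.001]
ft_force: [-0.1, -0.1, 0.4]
width: 55.9
grasp_force: 0.0
```

Request:
arm_command(series=[{"linear":[0,0,-0.02],"turn":0},{"linear":[0,0,-0.02],"turn":0},{"linear":[0,0,-0.02],"turn":0},{"linear":[0,0,-0.02],"turn":0},{"linear":[0,0,-0.02],"turn":0},{"linear":[0,0,0],"turn":-0.1},{"linear":[0,0,0],"turn":-0.1},{"linear":[-0.006,0,0],"turn":-0.1},{"linear":[-0.006,0,0],"turn":-0.1},{"linear":[-0.006,0,0],"turn":-0.1}])

```text
t: 30.25
ee_pos: [532.2, -121.4, 256.7]
orientation: [-3.14, -0.085, 0.002]
ft_force: [-0.3, -0.1, 0.1]
width: 57.1
grasp_force: 0.0
```

```bash
cat > fin.py <<'E'
from h import *
from workcell import ctrl
W=ctrl.get_image("wrist"); im=W["frame"]; cv2.imwrite("pics/w6raw.png",im)
x,y,z,yaw,u,v,a,h=np.load("fit.npy"); M=panelR(yaw); h=6
# rectify knob-top plane: 52 mm square, 7 px/mm
g=np.array([[30,30],[30,-30],[-30,-30],[-30,30]])
pw=lambda hh:np.c_[g+[u,v],[58+hh]*4]@M.T+[x,y,z]
dst=np.float32([[0,0],[380,0],[380,380],[0,380]])
R1=cv2.warpPerspective(im,cv2.getPerspectiveTransform(np.float32(proj(W,pw(h))),dst),(380,380))
# w5 picture: knob crop
b=cv2.imread("pics/w5.png")[180:330,170:320]
out=np.zeros((600,800,3),np.uint8); out[:380,:380]=R1; out[:400,400:]=cv2.resize(b,(400,400))
w1=cv2.imread("pics/w1.png")[200:350,260:410]; out[400:,400:600]=cv2.resize(w1,(200,200))
p=proj(W,M@[u,v,64]+[x,y,z])[0].astype(int); c=im[max(p[1]-60,0):p[1]+40,p[0]-50:p[0]+50]; out[400:,600:]=cv2.resize(c,(200,200))
out[380:600,:380]=cv2.resize(im[:,40:520],(380,220))
cv2.imwrite("pics/w6.png",out)
E
python3 fin.py
```

```text
(no output)
```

View pics/w6.png

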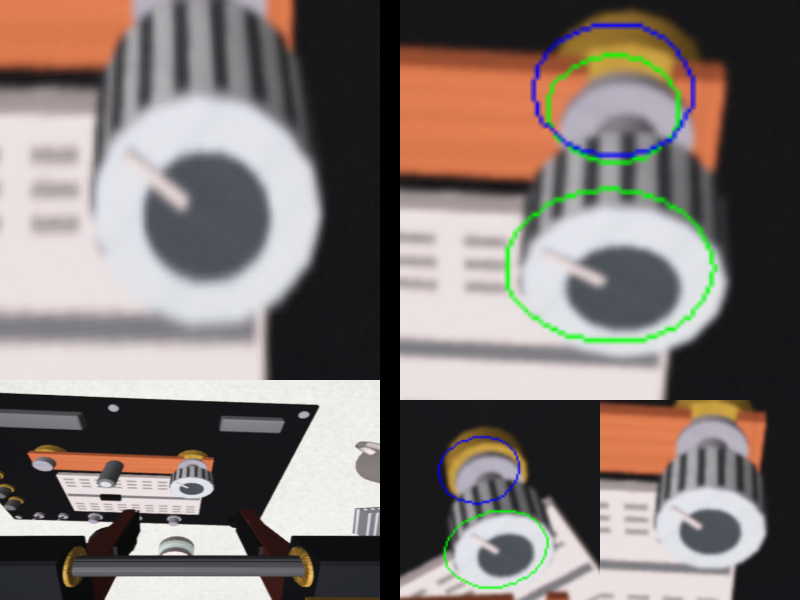

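The last panel shows the mark advanced only about 5° during a 0.65 rad stroke, with the foot resting on the copper. The knob is tight, the link is home and the gripper is clear, so I'll hand in.

```bash
python3 -c "
from workcell import ctrl
print(ctrl.close_job())"
```

```text
the job is handed in; nothing more can be done
None
```

I unscrewed the knob, swung the link home against its stop, screwed the knob down until it slipped in the grip, and handed the job in at about 30 s; the hand-in gave no verdict, and I inferred the clamp force from the knob's resistance rather than measuring it.

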